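Demagnetise the die

ROBOT

A 7-joint arm with a two-finger parallel gripper is mounted at the origin on a cart in front of the work surface, level with it; the furniture and walls round the work are solid. World frame = base frame: x ahead of the robot, y to its left, z up, the work surface at z = 0. Lengths are in m, angles in rad, forces in N, time in s.
With the tool pointing down it reaches from about 0.35 to 0.9 m from the base axis. Payload 8.1 kg.
Tool frame: the origin (TCP) lies at the very end of the fingers, on their centre line; the grasp point (between the pads) lies 19 mm behind it (arm.tcp_to_grasp is the distance from the TCP to the grasp point, in m); z points along the fingers, y is the line along which they close (so a half turn about z gives the same grasp; the last joint's range is limited). The gripper opens to 92 mm and grips with 3 to 60 N. Pads are 19 mm wide; open, the fingers measure 130 mm over their backs; the gripper's body (75 mm by 190 mm) begins 47 mm behind the grasp point.
Start: joints at [-1.302, 0.434, 0.025, 1.573, -0.012, 1.134, -0.075], TCP at [0.227, 0.582, 0.227] pointing down, gripper open.
Joint ranges: [-2.62, 2.62], [-0.44, 2.09], [-1.27, 1.32], [0.08, 2.57], [-1.32, 4.46], [0.12, 2], [-2.74, 2.74]. Speed limits (rad/s): [2.22, 2.22, 3.01, 3.01, 3.14, 3.14, 3.14].

INTERFACE

Orientations are given as a rotation vector (axis times angle).
In Python, from cell import arm gives the robot as it stands.
- The arm moves only by the tool nudge_tcp, called after "Request:" as name([rows], argument=value, ...), one row to a line, values as JSON. Schema: {"type":"object","properties":{"offsets":{"type":"array","items":{"type":"array","items":{"type":"array","items":{"type":"number"},"minItems":5,"maxItems":5},"minItems":1,"maxItems":10},"minItems":1,"maxItems":1},"clamp_n":{"type":"number"},"only":{"type":"string"},"quiet":{"type":"boolean"},"lines":{"type":"string"}},"required":["offsets"],"additionalProperties":false}. offsets is a list that holds a single list of rows (three levels of brackets), with 1 to 10 rows, each of 5 numbers: dx, dy, dz in m, then a turn about the tool's z in rad, then the opening from 0.0 (shut) to 1.0 (fully open); each row shifts and turns the commanded pose from where the row before left it, along the tool's axes as they then stand; what a row does not reach is not made up. A row lasts 1/10 s, in which the tool goes at most 0.05 m and 0.15 rad, less where a joint would pass 70% of its speed; a pose out of reach is approached as far as the arm can. The fingers move at their own pace and stop on an object; clamp_n is the grip in N (left out, the last holds). Time passes only in rows, so rows that do not move let the fingers close. The tool returns the time, the measured TCP pose, the force, the opening and the grip force at its end. only (a regular expression) keeps the lines of the reply that match it, lines (a string "A,B") keeps lines A to B, and quiet returns only ok. Input that does not fit is refused with a message, and nothing moves.
- arm.observe(): the state, without advancing time (a new reading comes with each control period).
- arm.get_image(name): name is "scene" or "top" or "wrist"; returns a dict with "image" (420x560x3 uint8, blue, green, red), "fx", "fy", "cx", "cy" (pixels), "cam_to_world" (4x4, takes a point from camera to world coordinates); the wrist camera has in their place "mount" (4x4, takes a point from camera to tool coordinates, whose origin is the TCP and whose axes are the flange's). Camera axes: x right, y down, z forward; pixel columns grow to the right and rows downward; lengths in m; the calibration is good to about 2 mm. A picture is of the moment at which its call begins: read the wrist's pose just before it. There is no depth.
- arm.sign_off(): hands the job in; it is judged then, once.
The state is a dict: "clock": time; "joints": joint angles; "dq": joint speeds; "joint_efforts": joint torques, N m; "position": TCP position; "ee_rot": TCP orientation; "force": force on the tool from outside, world axes, zero at the start; "ft_torque": the same for the moment, N m; "width": opening from 0.0 (shut) to 1.0 (fully open); "gripper_force": force on a finger pad.
Only numpy, scipy, OpenCV 4.12 (cv2) and the standard library are available. Lean on these libraries where they do the work, as an engineer would, in place of code of your own. Each camera call takes 0.05 s, during which the arm holds its last target. There are 200 camera calls.

TASK

Take the steel die out of the wooden rack and lay it down flat on the bare bench, ornamental panel upwards, and let go of it; then take it again across its width and set it gently into the yellow-railed nest of the blue demagnetiser, flat, panel up. Only when the die lies there released, pull the red spring knob on the console all the way out for about half a second to start the machine, then let it go back in to rest. Leave the tools and the wooden block lying about as they are.

Things in the scene. Friction and masses are not known exactly. Their poses are not given: they have to be found in the camera images.
- die: Dark steel die bar, 58 wide (its x), 160 long (y), 16 mm thick (z), 0.4-0.8 kg. Origin: centre of the plain back face; z points out of the ornamental panel. It starts on a long edge in the rack: z level, away from the robot, x straight down. It can stand alone on that edge; tipped towards the robot it falls on its back, panel up. Lying panel up, its origin is on the surface below
- die_rack: Pale wooden rack, fixed; base 90 (x) x 156 (y) x 8 mm, origin under its centre, x away from the robot. The slot along its y has its floor 8 mm up. Two pairs of posts (tops 50 mm up, 22 mm long in y, centred 58 mm either side of the middle, 19 mm apart) hold the die's ends; its middle 94 mm is free on both sides. The die's top edge is 66 mm up. It lifts straight out
- demagnetiser: Blue machine, fixed; 104 (x) x 276 (y) mm, origin under its centre on the bench, x away from the robot. The left (+y) part has the nest on top, 32 mm high. The right (-y) 84 mm is the console; its face slopes 25 degrees down towards the robot (93 mm high at the back, 45 at the front) and carries the red knob in its middle
- nest (a point): Centre of the nest, on the black plate where the die lies, 32 mm above the bench; axes as the demagnetiser's. It takes the die lengthwise along y, either end first, with 3 to 5 mm of play all round. Yellow rails, 9 mm high: one at each end, and 30 mm pieces at the corners of the long sides; the middle 108 mm of both long sides is open for fingers
- knob_grip (a point): Point on the round red knob's axis in its grip part, 33 mm across and 16 mm high; at rest 29 mm out from the sloping face and 13 mm under the knob's top. The point's z axis is the knob's axis, pointing outward: up, tilted 25 degrees towards the robot (machine's -x). It moves with the knob
- pull_knob (a joint): How far the knob is pulled out along its axis, m: 0 at rest, 0.020 at the stop. A spring draws it back to 0 (2.5 N at rest, 7.5 N at the stop); it starts the machine beyond 0.015
- mallet: Wooden mallet, 96 x 234 x 57 mm, bystander at the back, lying along y; origin at the centre of its underside
- pliers: Flat pliers with blue handles, 58 x 150 x 12 mm, bystander lying behind the middle; origin at the centre of its underside
- bench_pin: Plain wooden block, 60 x 90 x 30 mm, bystander near the front right; origin at the centre of its underside
- needle_file: Small file with a wooden handle, 24 x 175 x 28 mm, bystander near the front left; origin at the centre of its underside

How it is judged:
On the way, in this order (a step that is already met when the one before it is completed fails the run):
1. the die lies flat on the bench, panel up, released (height (world z) of die below 0.004 m and angle between die's own z axis and vertical below 0.06 rad and contact force between the fingers and die below 0.2 N and linear speed of die below 0.02 m/s), for 0.2 s.
2. the die lies flat in the nest, panel up, released (x of die in the frame of nest between -0.008 and 0.008 m and y of die in the frame of nest between -0.008 and 0.008 m and z of die in the frame of nest between -0.004 and 0.004 m and angle between die's own z axis and vertical below 0.06 rad and contact force between the fingers and die below 0.2 N), for 0.2 s.
3. with the die in the nest the knob is pulled out beyond 15 mm and held (x of die in the frame of nest between -0.008 and 0.008 m and y of die in the frame of nest between -0.008 and 0.008 m and z of die in the frame of nest between -0.004 and 0.004 m and angle between die's own z axis and vertical below 0.06 rad and value of joint pull_knob above 0.015 m), for 0.2 s.
At the end, for the whole second after the job is handed in: The die lies still in the nest, flat (within 0.06 rad), panel up, its origin within 8 mm of the nest's centre along x and y and within 4 mm in height; the knob is back in, within 2 mm of rest (x of die in the frame of nest between -0.008 and 0.008 m and y of die in the frame of nest between -0.008 and 0.008 m and z of die in the frame of nest between -0.004 and 0.004 m and angle between die's own z axis and vertical below 0.06 rad and value of joint pull_knob below 0.002 m and linear speed of die below 0.02 m/s); the robot touches nothing.
It fails at once if the knob is pulled out more than 6 mm while the die is not in the nest (value of joint pull_knob above 0.006 m and not (x of die in the frame of nest between -0.008 and 0.008 m and y of die in the frame of nest between -0.008 and 0.008 m and z of die in the frame of nest between -0.004 and 0.004 m and angle between die's own z axis and vertical below 0.06 rad)).
It fails at once if the die is dropped or banged into the machine (over 100 N between them) (contact force between die and demagnetiser above 100 N).
It fails at once if a bystander (mallet, pliers, wooden block, file) is moved more than 30 mm (distance of any of mallet, pliers, bench_pin, needle_file from where it was at the start of the episode above 0.03 m).
It also fails if it takes over 64 s, if anything falls off the work surface, if the arm or the gripper's body presses on something with over 40 N, if the wrist force passes 120 N, or if a joint passes its speed limit or range.

## Working session

There is one attempt and no reset: what is moved stays moved. The work goes in short steps, Python scripts to look and compute and a tool call to move; the robot and the scene stay as the last step left them, time stands still between calls to the robot, and variables do not carry over. Pictures are saved under pics/ and viewed, at most 10 in all, crops included, and the job is handed in when it is done.

```bash
ls; mkdir -p pics; python3 - <<'E'
from cell import arm
import cv2,numpy as np
print(arm.observe(), arm.tcp_to_grasp)
for n in("scene","top"):
    d=arm.get_image(n);cv2.imwrite(f"pics/{n}0.png",d["image"])
    print(n,d["fx"],d["cx"],d["cy"],np.round(d["cam_to_world"],3).tolist())
d=arm.get_image("wrist");cv2.imwrite("pics/wrist0.png",d["image"]);print(d["fx"],np.round(d["mount"],3).tolist())
E
```

```text
cell.py
pics
{'clock': 0.0, 'joints': array([-1.30155252,  0.43519385,  0.02497764,  1.57408997, -0.01158403,
        1.13399754, -0.07509846]), 'dq': array([-5.95569552e-04, -1.04983222e-03,  5.41991014e-05, -4.98245815e-05,
        1.70398262e-04, -3.85448725e-04,  4.30245067e-04]), 'joint_efforts': array([-1.03957907e-03, -6.67836356e+01,  9.84502137e-01, -3.14461327e+01,
       -6.05132477e-02,  4.26825334e-02,  1.68616211e-04]), 'position': array([0.22696013, 0.58179101, 0.22596588]), 'ee_rot': array([-5.80808714e-01, -3.08730304e+00,  2.41655002e-03]), 'force': array([-0.02821666,  0.23061048,  0.3393224 ]), 'ft_torque': array([-0.03834837, -0.02664635, -0.02116148]), 'gripper_force': 0.0, 'width': 1.0000123924591642} 0.0188
scene 476.44572185499067 281.36994175571596 212.26665531250777 [[0.52, -0.382, 0.764, -0.469], [-0.854, -0.212, 0.475, -0.637], [-0.02, -0.9, -0.436, 0.683], [0.0, 0.0, 0.0, 1.0]]
top 385.89337644632104 286.16743386932956 205.39559521961033 [[0.006, -0.995, 0.103, 0.431], [-1.0, -0.009, -0.02, -0.01], [0.021, -0.103, -0.994, 1.165], [0.0, 0.0, 0.0, 1.0]]
366.32929050888754 [[-0.0, -0.962, -0.275, 0.075], [1.0, -0.0, 0.0, 0.001], [-0.001, -0.275, 0.962, -0.157], [0.0, 0.0, 0.0, 1.0]]
```

View pics/scene0.png

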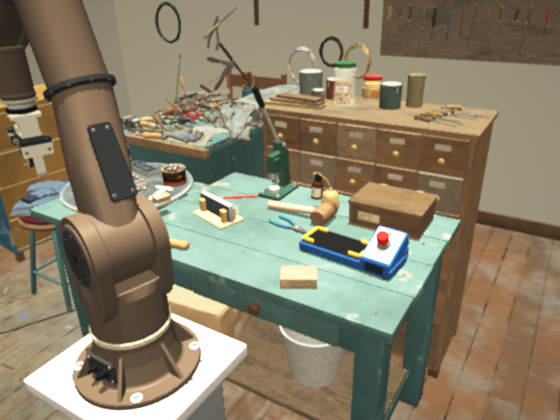

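View pics/top0.png

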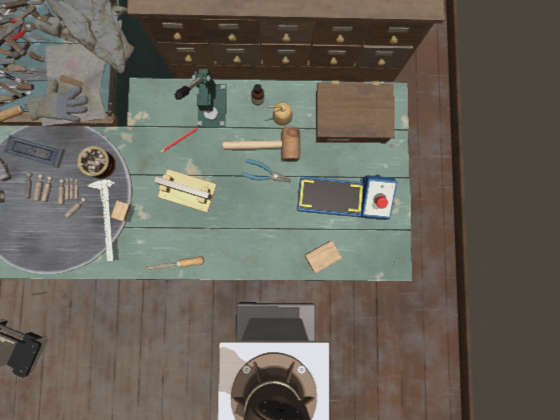

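The scene shows the die standing in the rack (scene ≈217,208; top ≈186,188), the demagnetiser with the nest at top ≈331,196 and the knob at ≈382,202. The file lies at ≈175,264, the block at ≈323,257, the pliers at ≈267,172 and the mallet at ≈265,145. Next I'll measure by colour in both views.

```bash
cat > h.py <<'E'
from cell import arm
import cv2,numpy as np
from scipy.spatial.transform import Rotation as R
def shot(n):
    s=arm.observe(); d=arm.get_image(n)
    if n=="wrist":
        T=np.eye(4);T[:3,:3]=R.from_rotvec(s["ee_rot"]).as_matrix();T[:3,3]=s["position"];d["cam_to_world"]=T@d["mount"]
    return d
def ray(d,p):
    v=np.array([(p[0]-d["cx"])/d["fx"],(p[1]-d["cy"])/d["fy"],1.]);T=np.asarray(d["cam_to_world"])
    v=T[:3,:3]@v; return T[:3,3],v/np.linalg.norm(v)
def plane(d,p,z):
    o,v=ray(d,p); return o+v*(z-o[2])/v[2]
def tri(obs):
    A=np.zeros((3,3));b=np.zeros(3);P=[]
    for d,p in obs:
        o,v=ray(d,p);M=np.eye(3)-np.outer(v,v);A+=M;b+=M@o;P.append((o,M))
    x=np.linalg.solve(A,b);return x,max(np.linalg.norm(M@(x-o)) for o,M in P)
def mask(d,lo,hi,roi=None):
    m=cv2.inRange(cv2.cvtColor(d["image"],cv2.COLOR_BGR2HSV),np.array(lo),np.array(hi))
    if roi: k=np.zeros_like(m);x0,y0,x1,y1=roi;k[y0:y1,x0:x1]=255;m&=k
    return m
def blobs(m,amin=20):
    n,l,st,c=cv2.connectedComponentsWithStats(m)
    return [(c[i].round(1).tolist(),st[i].tolist()) for i in range(1,n) if st[i][4]>=amin]
E
python3 - <<'E'
from h import *
t=shot("top");s=shot("scene")
rt=blobs(mask(t,(0,170,120),(8,255,255),(360,180,400,220)));rs=blobs(mask(s,(0,170,120),(8,255,255),(360,220,400,255)))
print("red",rt,rs); print(tri([(t,rt[0][0]),(s,rs[0][0])]))
b=mask(t,(100,120,40),(125,255,255),(280,165,410,225)); print("blue",blobs(b))
c=max(cv2.findContours(b,0,2)[0],key=cv2.contourArea);r=cv2.minAreaRect(c);print(r,[plane(t,q,0.02).round(3).tolist() for q in cv2.boxPoints(r)])
y=mask(t,(20,120,120),(35,255,255),(290,165,370,225));print("yel",blobs(y,3))
r=cv2.minAreaRect(cv2.findNonZero(y));print(r,[plane(t,q,0.041).round(3).tolist() for q in cv2.boxPoints(r)])
y=mask(t,(15,50,150),(32,200,255),(145,160,225,215));print("rack",blobs(y))
r=cv2.minAreaRect(cv2.findNonZero(y));print(r,[plane(t,q,0.008).round(3).tolist() for q in cv2.boxPoints(r)])
for n,q in dict(file=(175,264),file2=(148,267),file3=(203,262),block=(323,257),pliers=(267,172),edge=(250,278)).items():print(n,plane(t,q,0).round(3))
a=cv2.resize(t["image"][150:225,140:240],None,fx=4,fy=4,interpolation=2);b=cv2.resize(s["image"][185:235,180:255],None,fx=5.33,fy=5.33,interpolation=2)[:266]
cc=cv2.resize(t["image"][170:225,290:400],(400,200),interpolation=2)
im=np.zeros((520,800,3),np.uint8);im[:300,:400]=a;im[:266,400:800]=b[:, :400];im[310:510,:400]=cc
cv2.imwrite("pics/z1.png",im)
E
```

```text
red [([381.1, 201.9], [376, 197, 11, 11, 80])] [([382.2, 238.1], [377, 232, 11, 14, 112])]
(array([ 0.55437505, -0.29760896,  0.09615494]), np.float64(0.0003812229947740187))
blue [([354.0, 194.5], [298, 176, 99, 43, 508])]
((346.9777526855469, 194.27822875976562), (95.7740249633789, 41.38777542114258), 4.573921203613281) [[0.533, -0.067, 0.02], [0.658, -0.077, 0.02], [0.638, -0.366, 0.02], [0.513, -0.353, 0.02]]
yel [([302.8, 180.6], [302, 180, 3, 2, 5]), ([308.0, 180.0], [306, 180, 5, 1, 5]), ([311.0, 181.8], [308, 181, 6, 2, 8]), ([352.7, 185.6], [350, 185, 6, 2, 10]), ([358.4, 199.5], [353, 185, 8, 27, 41]), ([302.4, 186.8], [302, 186, 2, 3, 5]), ([301.5, 197.5], [301, 197, 2, 2, 4]), ([302.4, 205.1], [300, 203, 7, 4, 10]), ([350.6, 209.1], [348, 209, 7, 2, 8])]
((330.3153076171875, 195.38385009765625), (59.362457275390625, 26.656513214111328), 5.599339485168457) [[0.547, -0.071, 0.041], [0.626, -0.079, 0.041], [0.61, -0.254, 0.041], [0.531, -0.245, 0.041]]
rack [([191.5, 170.5], [187, 167, 10, 8, 55]), ([190.0, 181.0], [163, 169, 53, 26, 541]), ([183.6, 198.5], [158, 185, 53, 27, 633])]
((187.97296142578125, 183.33782958984375), (53.817710876464844, 43.892311096191406), 17.10272979736328) [[0.575, 0.358, 0.008], [0.704, 0.325, 0.008], [0.657, 0.168, 0.008], [0.529, 0.203, 0.008]]
file [0.374 0.296 0.   ]
file2 [0.365 0.375 0.   ]
file3 [0.381 0.213 0.   ]
block [ 0.397 -0.145  0.   ]
pliers [0.654 0.026 0.   ]
edge [ 0.334  0.073 -0.   ]
```

View pics/z1.png

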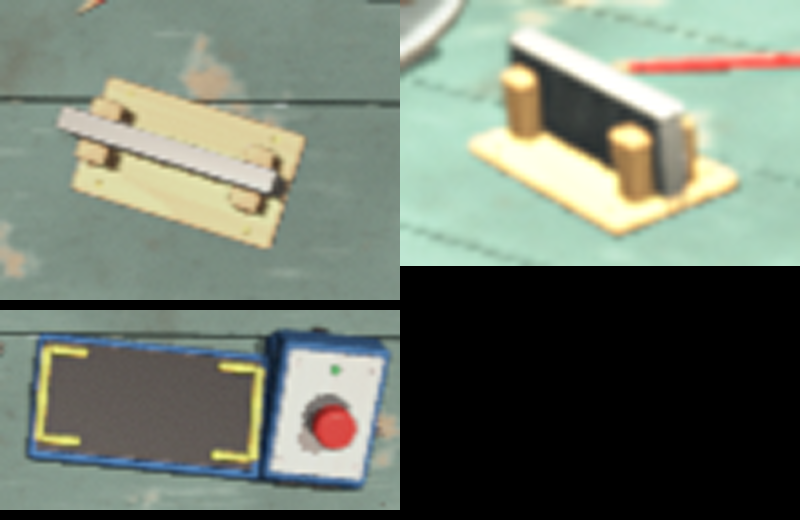

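In the top view, the die's top-edge ends are at ≈(155,179.5) and (208.8,195.8). In the scene view they are at ≈(201.6,192.5) and (230.7,207.5). The die stands nicely in the rack, and the nest is empty.

```bash
python3 - <<'E'
from h import *
t=shot("top");s=shot("scene")
A=tri([(t,(156,179.5)),(s,(201.6,192.7))]);B=tri([(t,(208.7,195.5)),(s,(230.7,207.5))]);print(A,B)
a=plane(t,(155.8,179.3),.066);b=plane(t,(208.8,195.8),.066);print(a,b,(a+b)/2,np.linalg.norm(a-b),np.degrees(np.arctan2(a[0]-b[0],a[1]-b[1])))
o=arm.observe();M=R.from_rotvec(o["ee_rot"]).as_matrix();print(M.round(3))
E
```

```text
(array([0.61640195, 0.34331766, 0.06281582]), np.float64(0.001128831968523582)) (array([0.57167447, 0.19120191, 0.06242043]), np.float64(0.0008832490274046441))
[0.61710846 0.34196807 0.066     ] [0.57087317 0.18952583 0.066     ] [0.59399082 0.26574695 0.066     ] 0.15929952394891383 16.872399653337425
[[-0.932  0.363 -0.   ]
 [ 0.363  0.932 -0.   ]
 [-0.    -0.    -1.   ]]
```
Good: length 159, height 63-66. Die centre (0.594,0.266); die long direction (0.290,0.957) (yaw -16.9°). Die normal dir (0.957,-0.290).

```bash
cat >> h.py <<'E'
def go(x,y,z,yang=None):
    "print tool-frame shift to (x,y,z); yang = wanted world angle (deg) of tool y"
    o=arm.observe();M=R.from_rotvec(o["ee_rot"]).as_matrix()
    cur=np.degrees(np.arctan2(M[1,1],M[0,1]))
    print("t",round(float(o["clock"]),2),"pos",o["position"].round(4),"yang",round(cur,2),"q",o["joints"].round(2),"w",round(float(o["width"]),3))
    print("shift",(M.T@(np.array([x,y,z])-o["position"])).round(4), "turn",None if yang is None else np.radians((cur-yang+90)%180-90).round(4))
E
```

Request:
nudge_tcp([
  [[0,0,-0.005,0.15,1],[0,0,-0.005,0.15,1],[0,0,-0.005,0.15,1],[0,0,-0.005,0.15,1],[0,0,-0.005,0.15,1],[0,0,0,0.15,1],[0,0,0,0.15,1],[0,0,0,0.15,1],[0,0,0,0.15,1],[0,0,0,0.15,1]],
])

```text
clock: 1.35
position: [0.227, 0.5823, 0.2517]
ee_rot: [-2.535, -1.855, 0.0]
force: [0.0, 0.5, 0.8]
width: 0.998
gripper_force: 0.0
```

```bash
python3 -c "
from h import *
go(.594,.266,.25,-16.9)"
```

```text
t 1.35 pos [0.227  0.5823 0.2517] yang -17.6 q [-1.53  0.43  0.36  1.56 -0.16  1.19 -1.45] w 0.998
shift [-0.1905  0.4454  0.0017] turn -0.0122
```

Request:
nudge_tcp([
  [[-0.019,0.0445,0,-0.01,1],[-0.019,0.0445,0,0,1],[-0.019,0.0445,0,0,1],[-0.019,0.0445,0,0,1],[-0.019,0.0445,0,0,1],[-0.019,0.0445,0,0,1],[-0.019,0.0445,0,0,1],[-0.019,0.0445,0,0,1],[-0.019,0.0445,0,0,1],[-0.019,0.0445,0,0,1]],
])

```text
clock: 2.35
position: [0.5998, 0.271, 0.2519]
ee_rot: [-2.519, -1.876, -0.001]
force: [-0.2, 0.4, -0.5]
width: 1.002
gripper_force: 0.0
```

Request:
nudge_tcp([
  [[0,0,0,0,1],[0,0,0,0,1]],
])

```text
clock: 2.55
position: [0.5994, 0.2707, 0.2515]
ee_rot: [2.523, 1.872, -0.001]
force: [0.1, -0.1, 0.8]
width: 0.999
gripper_force: 0.0
```

```bash
python3 -c "
from h import *
go(.594,.266,.25,-16.9)
d=shot('wrist');cv2.imwrite('pics/w1.png',d['image'])"
```

```text
t 2.55 pos [0.5994 0.2707 0.2515] yang -16.86 q [-0.8   0.49  0.47  1.48 -0.23  1.23 -0.6 ] w 0.999
shift [-0.006  -0.0038  0.0015] turn 0.0007
```

View pics/w1.png

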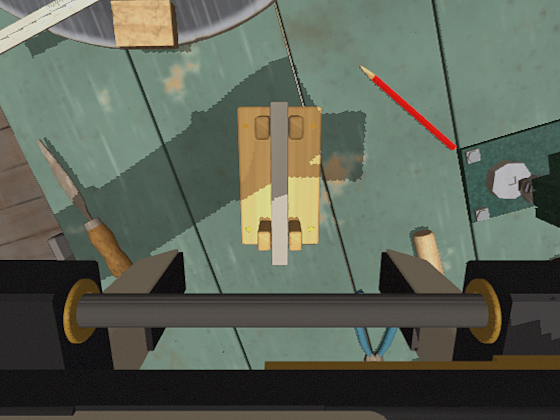

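The wrist view shows the die's top edge as a grey strip from (279.5,101) to (279.5,265), lying along the image column.

```bash
python3 -c "
from h import *
d=shot('wrist');t=shot('top')
a=plane(d,(279.5,101),.066);b=plane(d,(279.5,265),.066);print(a,b,(a+b)/2,np.linalg.norm(a-b),np.degrees(np.arctan2(a[0]-b[0],a[1]-b[1])))
print(tri([(d,(279.5,101)),(t,(155.8,179.3))]),tri([(d,(279.5,265)),(t,(208.8,195.8))]))
m=(a+b)/2
go(m[0],m[1],.027,-16.9)"
```

```text
[0.61809106 0.34962402 0.066     ] [0.57193143 0.1969243  0.066     ] [0.59501125 0.27327416 0.066     ] 0.1595240311389012 16.8195538728366
(array([0.61929593, 0.34922485, 0.04559514]), np.float64(0.0014597709989068043)) (array([0.57133914, 0.19186988, 0.05519442]), np.float64(0.000985637738628752))
t 2.7 pos [0.5974 0.2739 0.2516] yang -16.54 q [-0.81  0.49  0.47  1.48 -0.23  1.23 -0.6 ] w 1.002
shift [-0.0014 -0.0019  0.2246] turn 0.0063
```

Request:
nudge_tcp([
  [[-0.002,-0.002,0.03,0,1],[0,0,0.03,0,1],[0,0,0.03,0,1],[0,0,0.03,0,1],[0,0,0,0,1]],
])

```text
clock: 3.2
position: [0.5923, 0.2718, 0.1279]
ee_rot: [-2.516, -1.878, 0.011]
force: [-0.7, 0.5, -0.3]
width: 1.004
gripper_force: 0.0
```

```bash
python3 - <<'E'
from h import *
P=[];G=[];ims=[]
for i in range(4):
    o=arm.observe();P.append(o["position"]);d=shot("wrist");ims.append(d)
print(np.round(P,4))
cv2.imwrite('pics/w2.png',d['image'])
m=d['image'];g=cv2.cvtColor(m,cv2.COLOR_BGR2HSV);print(d["cy"])
for r in (60,120,160): print(r,[tuple(map(int,g[r,c])) for c in range(250,320,4)])
go(.5945,.270,.027,-16.9)
E
```

```text
[[0.5923 0.2718 0.1279]
 [0.5939 0.2719 0.1305]
 [0.5954 0.272  0.1323]
 [0.5963 0.272  0.1333]]
211.2708341819002
60 [(71, 45, 142), (70, 41, 144), (73, 45, 141), (73, 42, 144), (71, 44, 144), (67, 35, 160), (70, 44, 123), (71, 43, 94), (69, 52, 93), (74, 52, 93), (73, 45, 91), (68, 41, 94), (71, 52, 93), (69, 40, 134), (70, 48, 32), (69, 41, 144), (70, 43, 142), (70, 42, 141)]
120 [(18, 131, 191), (16, 142, 133), (16, 152, 74), (15, 144, 76), (17, 143, 93), (18, 55, 126), (17, 35, 144), (16, 39, 145), (18, 35, 144), (20, 36, 142), (19, 40, 141), (19, 38, 142), (18, 146, 152), (16, 143, 102), (16, 144, 99), (16, 143, 98), (18, 134, 181), (18, 136, 174)]
160 [(18, 136, 175), (18, 135, 179), (18, 135, 180), (18, 135, 178), (18, 134, 184), (14, 73, 125), (18, 36, 142), (19, 38, 142), (18, 36, 142), (20, 37, 139), (17, 34, 141), (14, 34, 143), (18, 137, 183), (18, 135, 178), (17, 137, 170), (18, 139, 173), (18, 133, 176), (18, 134, 170)]
t 3.4 pos [0.5968 0.2719 0.1337] yang -16.63 q [-0.78  0.59  0.43  1.63 -0.28  0.98 -0.56] w 0.999
shift [-0.0027 -0.0019  0.1067] turn 0.0048
```

View pics/w2.png

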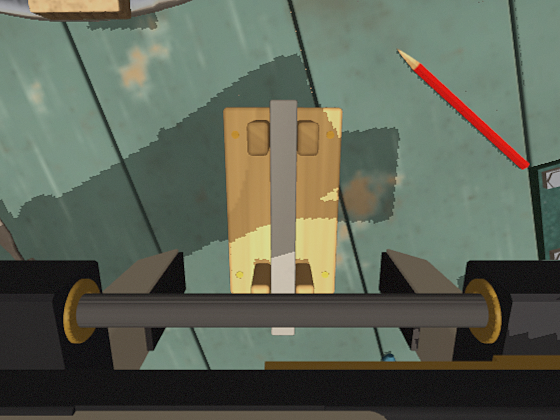

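The die strip sits at columns 271–297 and rows 100–334. Its centre, 283.5, lies on the finger midline of about 282, so it's centred across the thickness. Now its position along the length.

```bash
python3 - <<'E'
from h import *
d=shot("wrist")
a=plane(d,(283.5,100),.066);b=plane(d,(283.5,334),.066);m=(a+b)/2;print(a,b,m,np.linalg.norm(a-b))
go(m[0],m[1],.027,-16.9)
E
```

```text
[0.61957074 0.34714936 0.066     ] [0.57445534 0.19557132 0.066     ] [0.59701304 0.27136034 0.066     ] 0.15814962252023362
t 3.45 pos [0.597  0.2717 0.1338] yang -16.64 q [-0.78  0.59  0.43  1.63 -0.28  0.98 -0.56] w 1.001
shift [-6.000e-04 -1.000e-04  1.068e-01] turn 0.0045
```

Request:
nudge_tcp([
  [[0,0,0.03,0.004,1],[0,0,0.03,0,1],[0,0,0.025,0,1],[0,0,0.015,0,1],[0,0,0.006,0,1],[0,0,0,0,1],[0,0,0,0,0.0],[0,0,0,0,0.0],[0,0,0,0,0.0],[0,0,0,0,0.0]],
], clamp_n=45)

```text
clock: 4.45
position: [0.5963, 0.271, 0.0263]
ee_rot: [2.524, 1.871, 0.001]
force: [-0.7, -0.5, -0.2]
width: 0.702
gripper_force: 0.0
```

Request:
nudge_tcp([
  [[0,0,0,0,0],[0,0,0,0,0],[0,0,0,0,0]],
])

```text
clock: 4.75
position: [0.596, 0.2709, 0.0257]
ee_rot: [-2.524, -1.871, 0.0]
force: [0.2, -0.1, 0.1]
width: 0.444
gripper_force: 0.0
```

Request:
nudge_tcp([
  [[0,0,0,0,0],[0,0,0,0,0],[0,0,0,0,0],[0,0,0,0,0],[0,0,0,0,0],[0,0,0,0,0]],
])

```text
clock: 5.35
position: [0.5963, 0.2708, 0.0258]
ee_rot: [2.524, 1.87, 0.001]
force: [2.2, -0.3, -1.2]
width: 0.176
gripper_force: 45.0
```

Request:
nudge_tcp([
  [[0,0,-0.01,0,0],[0,0,-0.015,0,0],[0,0,-0.02,0,0],[0,0,-0.03,0,0],[0,0,-0.015,0,0],[0,0,0,0,0]],
])

```text
clock: 5.95
position: [0.5973, 0.2716, 0.1187]
ee_rot: [2.524, 1.871, 0.007]
force: [0.1, 1.1, -6.2]
width: 0.175
gripper_force: 45.0
```

```bash
python3 -c "
from h import *
go(.53,.09,.11,-5.3)
o=arm.observe();print(o['gripper_force'])"
```

```text
t 5.95 pos [0.5973 0.2716 0.1187] yang -16.9 q [-0.78  0.6   0.42  1.64 -0.29  0.95 -0.55] w 0.175
shift [-0.1933 -0.0116  0.008 ] turn -0.2024
44.99423861503601
```

Request:
nudge_tcp([
  [[-0.02,-0.0015,0,0,0],[-0.035,-0.002,0,0,0],[-0.04,-0.002,0,0,0],[-0.04,-0.002,0,0,0],[-0.035,-0.002,0,0,0],[-0.023,-0.002,0,0,0],[0,0,0,-0.07,0],[0,0,0,-0.07,0],[0,0,0,-0.0624,0],[0,0,0,0,0]],
])

```text
clock: 6.95
position: [0.528, 0.0894, 0.1149]
ee_rot: [-2.32, -2.117, 0.002]
force: [0.7, 0.2, -7.2]
width: 0.179
gripper_force: 45.0
```

Request:
nudge_tcp([
  [[0,0,0.02,0,0],[0,0,0.03,0,0],[0,0,0.02,0,0],[0,0,0,0,0],[0,0,0,0,0]],
])

```text
clock: 7.45
position: [0.5286, 0.0894, 0.0456]
ee_rot: [-2.323, -2.114, 0.002]
force: [1.3, -0.1, -6.0]
width: 0.175
gripper_force: 45.0
```

```bash
python3 -c "
from h import *
go(.53,.09,.0178,-5.3)"
```

```text
t 7.45 pos [0.5286 0.0894 0.0456] yang -5.38 q [-0.51  0.53  0.34  2.   -0.28  0.66 -0.09] w 0.175
shift [0.0007 0.0014 0.0278] turn -0.0014
```

Request:
nudge_tcp([
  [[0,0,0.01,0,0],[0,0,0.008,0,0],[0,0,0.005,0,0],[0,0,0.003,0,0],[0,0,0.002,0,0],[0,0,0,0,0],[0,0,0,0,0]],
])

```text
clock: 8.15
position: [0.5291, 0.0896, 0.0179]
ee_rot: [2.322, 2.116, 0.001]
force: [-0.0, -0.2, -5.0]
width: 0.176
gripper_force: 45.0
```

```bash
python3 -c "
from h import *
go(.53,.09,.0178,-5.3)"
```

```text
t 8.15 pos [0.5291 0.0896 0.0179] yang -5.31 q [-0.49  0.58  0.31  2.01 -0.3   0.6  -0.07] w 0.176
shift [0.0005 0.0009 0.0001] turn -0.0002
```

Request:
nudge_tcp([
  [[0,0,0.001,0,0],[0,0,0,0,0]],
])

```text
clock: 8.35
position: [0.5292, 0.0896, 0.0177]
ee_rot: [-2.322, -2.116, -0.001]
force: [-3.6, -0.0, 7.3]
width: 0.175
gripper_force: 45.0
```

Request:
nudge_tcp([
  [[0,0,0.0005,0,0.3],[0,0,0,0,1],[0,0,0,0,1],[0,0,0,0,1],[0,0,0,0,1],[0,0,0,0,1],[0,0,0,0,1],[0,0,0,0,1],[0,0,0,0,1],[0,0,0,0,1]],
])

```text
clock: 9.35
position: [0.5289, 0.0896, 0.0162]
ee_rot: [-2.322, -2.116, -0.0]
force: [0.3, -0.2, -0.9]
width: 0.979
gripper_force: 0.0
```

```bash
python3 -c "
from h import *
go(.53,.09,.046,-5.3)"
```

```text
t 9.35 pos [0.5289 0.0896 0.0162] yang -5.31 q [-0.49  0.58  0.31  2.01 -0.3   0.59 -0.07] w 0.979
shift [ 0.0005  0.0011 -0.0298] turn -0.0001
```

Request:
nudge_tcp([
  [[0,0,-0.015,0,1],[0,0,-0.01,0,1],[0,-0.01,0,0,1],[0,-0.015,0,0,1],[0,-0.006,0,0,1],[0,-0.005,0,0,1],[0,-0.005,0,0,1],[0,-0.005,0,0,1],[0,-0.005,0,0,1],[0,-0.005,0,0,1]],
])

```text
clock: 10.35
position: [0.4726, 0.0947, 0.0411]
ee_rot: [-2.322, -2.116, 0.001]
force: [0.6, -0.4, 0.4]
width: 0.999
gripper_force: 0.0
```

```bash
python3 -c "
from h import *
go(.53,.09,.046,-5.3)
t=shot('scene');i=t['image'][170:320,150:350];cv2.imwrite('pics/s2.png',cv2.resize(i,None,fx=4,fy=4))"
```

```text
t 10.35 pos [0.4726 0.0947 0.0411] yang -5.32 q [-0.56  0.48  0.33  2.13 -0.28  0.58 -0.12] w 0.999
shift [ 0.0006  0.0576 -0.0049] turn -0.0003
```

View pics/s2.png

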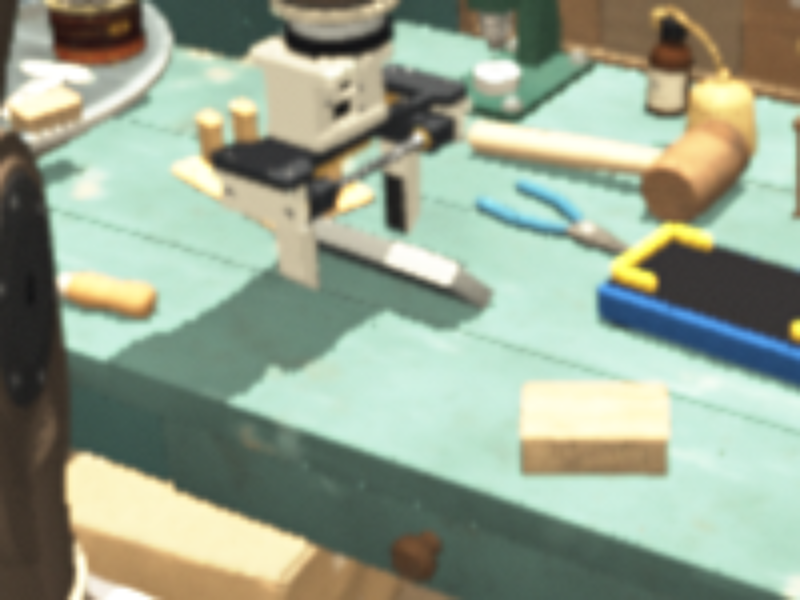

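The die (crop ≈320–490, 220–305) is tipping towards the robot between the fingers and is still falling. I'll let it settle, then rise and look.

Request:
nudge_tcp([
  [[0,0,0,0,1],[0,0,0,0,1],[0,0,0,0,1],[0,0,-0.02,0,1],[0,0,-0.03,0,1],[0,0,-0.03,0,1],[0,0,-0.02,0,1],[0,0,0,0,1],[0,0,0,0,1],[0,0,0,0,1]],
])

```text
clock: 11.4
position: [0.4725, 0.0947, 0.1403]
ee_rot: [-2.321, -2.116, 0.002]
force: [-0.3, 0.3, -0.3]
width: 1.0
gripper_force: 0.0
```

```bash
python3 -c "
from h import *
go(.53,.09,.046,-5.3)
t=shot('wrist');cv2.imwrite('pics/w3.png',t['image'])"
```

```text
t 11.4 pos [0.4725 0.0947 0.1403] yang -5.3 q [-0.64  0.32  0.42  2.05 -0.17  0.82 -0.21] w 1.0
shift [0.0007 0.0578 0.0943] turn -0.0001
```

View pics/w3.png

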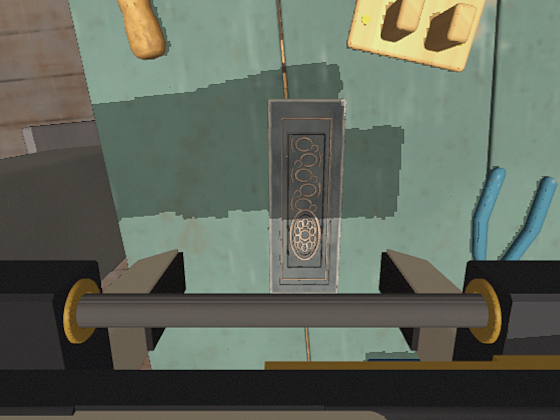

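The die lies flat, panel up. Its far end is at row 100, with columns 269–342, and its sides at row 280 are ≈270–338.

```bash
python3 - <<'E'
from h import *
d=shot("wrist");t=shot("top")
g=cv2.cvtColor(d["image"],cv2.COLOR_BGR2GRAY).astype(int)
for r in(110,150,270,285):print(r,[int(x) for x in g[r,262:276]],[int(x) for x in g[r,330:350]])
print([int(x) for x in g[92:110,305]])
P={k:plane(d,v,.016) for k,v in dict(tl=(269,100.5),tr=(342,100.5),bl=(270,285),br=(338,285)).items()}
for k,v in P.items():print(k,v.round(4))
print("w",np.linalg.norm(P['tl']-P['tr']),np.linalg.norm(P['bl']-P['br']))
m=mask(t,(0,0,0),(180,90,110),(240,180,300,260));
print(blobs(m,40)); cv2.imwrite("pics/top3.png",t["image"])
for b in blobs(m,300): print(plane(t,b[0],.016))
E
```

```text
110 [93, 94, 92, 93, 93, 78, 120, 102, 96, 94, 76, 78, 77, 78] [80, 73, 71, 72, 73, 70, 71, 73, 73, 72, 72, 68, 73, 91, 184, 168, 142, 147, 148, 147]
150 [96, 97, 96, 95, 98, 96, 102, 118, 119, 98, 79, 73, 74, 79] [108, 99, 79, 77, 83, 86, 85, 85, 85, 80, 80, 87, 113, 128, 106, 85, 89, 93, 92, 91]
270 [148, 147, 146, 146, 145, 146, 149, 121, 164, 164, 131, 126, 125, 127] [114, 124, 124, 122, 120, 121, 146, 175, 154, 142, 148, 147, 146, 147, 148, 148, 149, 148, 146, 149]
285 [151, 150, 149, 149, 151, 149, 151, 125, 172, 154, 120, 123, 121, 122] [124, 122, 126, 126, 123, 131, 129, 157, 157, 149, 149, 149, 151, 151, 150, 152, 151, 150, 151, 151]
[90, 92, 88, 91, 89, 90, 97, 128, 136, 102, 83, 80, 83, 83, 84, 86, 89, 89]
tl [0.4695 0.1743 0.016 ]
tr [0.523  0.1693 0.016 ]
bl [0.455  0.0251 0.016 ]
br [0.5124 0.0198 0.016 ]
w 0.05369867145347537 0.05768147915210203
[([245.5, 221.4], [240, 188, 15, 72, 564])]
[0.50148894 0.08779391 0.016     ]
```

```bash
python3 -c "
from h import *
go(.490,.0935,.003,-5.2)"
```

```text
t 11.55 pos [0.4726 0.0945 0.1404] yang -5.32 q [-0.64  0.32  0.42  2.05 -0.17  0.82 -0.21] w 1.001
shift [0.0007 0.0176 0.1373] turn -0.002
```

Request:
nudge_tcp([
  [[0,0.0175,0.03,0,1],[0,0,0.03,0,1],[0,0,0.03,0,1],[0,0,0.02,0,1],[0,0,0.015,0,1],[0,0,0.008,0,1],[0,0,0,0,1],[0,0,0,0,1]],
], clamp_n=40)

```text
clock: 12.35
position: [0.4908, 0.0931, 0.0085]
ee_rot: [2.322, 2.116, 0.0]
force: [-0.7, 0.8, 0.5]
width: 1.003
gripper_force: 0.0
```

```bash
python3 -c "
from h import *
go(.490,.0935,.003,-5.2)"
```

```text
t 12.35 pos [0.4908 0.0931 0.0085] yang -5.32 q [-0.52  0.55  0.31  2.11 -0.32  0.52 -0.07] w 1.003
shift [ 0.0004 -0.0008  0.0055] turn -0.0021
```

Request:
nudge_tcp([
  [[0,0,0.0055,0,0.5],[0,0,0,0,0.5],[0,0,0,0,0.5],[0,0,0,0,0.5],[0,0,0,0,0.5],[0,0,0,0,0.5],[0,0,0,0,0.5]],
])

```text
clock: 13.05
position: [0.4908, 0.0932, 0.0029]
ee_rot: [2.322, 2.116, 0.001]
force: [0.3, -0.2, 3.3]
width: 0.625
gripper_force: 40.0
```

```bash
python3 -c "
from h import *
go(.490,.0935,.003,-5.2);print(arm.observe()['gripper_force'])"
```

```text
t 13.05 pos [0.4908 0.0932 0.0029] yang -5.31 q [-0.52  0.56  0.3   2.11 -0.33  0.51 -0.06] w 0.625
shift [ 0.0002 -0.0008 -0.0001] turn -0.0019
40.00079333782196
```

The die is gripped. I'll lift it and refine the nest from the rail corners in two views.

Request:
nudge_tcp([
  [[0,0,-0.01,0,0.5],[0,0,-0.02,0,0.5],[0,0,-0.03,0,0.5],[0,0,-0.03,0,0.5],[0,0,-0.02,0,0.5],[0,0,0,0,0.5]],
])

```text
clock: 13.65
position: [0.4917, 0.0934, 0.1151]
ee_rot: [2.321, 2.115, 0.006]
force: [0.7, -0.6, -6.2]
width: 0.625
gripper_force: 40.0
```

```bash
python3 - <<'E'
from h import *
t=shot("top");s=shot("scene")
def quad(d,roi,lo):
    y=mask(d,lo,(36,255,255),roi);h=cv2.convexHull(cv2.findNonZero(y))
    q=cv2.approxPolyN(h,4).reshape(-1,2).astype(float);return q
qt=quad(t,(290,165,370,225),(18,90,100));qs=quad(s,(295,215,410,265),(20,150,120))
print(qt.tolist(),qs.tolist())
c=np.array([.5785,-.162])
def key(d,q): # order by world angle around centroid
    P=np.array([plane(d,x,.041)[:2] for x in q]);v=P-P.mean(0);return q[np.argsort(np.arctan2(v[:,1],v[:,0]))]
qt=key(t,qt);qs=key(s,qs);X=[]
for a,b in zip(qt,qs):
    x,e=tri([(t,a),(s,b)]);X.append(x);print(x.round(4),round(e,4),plane(t,a,.041).round(4)[:2],plane(s,b,.041).round(4)[:2])
for d,q in((t,qt),(s,qs)):
    P=np.array([plane(d,a,.041) for a in q]);r=cv2.minAreaRect(P[:,:2].astype(np.float32));print(r,P.mean(0))
print(np.mean(X,0))
E
```

```text
[[360.0, 212.0], [299.0, 206.0], [302.0, 179.0], [362.0, 185.0]] [[358.0, 258.0], [302.0, 239.0], [318.0, 225.0], [366.0, 242.0]]
[ 0.5296 -0.2484  0.0367] 0.002 [ 0.5302 -0.2493] [ 0.5213 -0.2496]
[ 0.6045 -0.2465  0.0485] 0.009 [ 0.6103 -0.2563] [ 0.6089 -0.2356]
[ 0.6262 -0.0791  0.0455] 0.0009 [ 0.6265 -0.0786] [ 0.6346 -0.0759]
[ 0.5471 -0.0707  0.0353] 0.0004 [ 0.5463 -0.07  ] [ 0.5385 -0.076 ]
((0.5784101486206055, -0.16325289011001587), (0.17998285591602325, 0.08064911514520645), 84.84574890136719) [ 0.57834459 -0.16353877  0.041     ]
((0.5779641270637512, -0.162748783826828), (0.18407569825649261, 0.0956341102719307), 84.34254455566406) [ 0.57583473 -0.15927409  0.041     ]
[ 0.57687463 -0.1611738   0.04148681]
```

```bash
python3 -c "
from h import *
go(.5785,-.1628,.10,-5.3)"
```

```text
t 13.75 pos [0.49   0.0932 0.1124] yang -5.29 q [-0.61  0.38  0.41  2.04 -0.22  0.76 -0.16] w 0.627
shift [-0.2468  0.1118  0.0123] turn 0.0001
```

Request:
nudge_tcp([
  [[-0.015,0.007,0,0,0.5],[-0.03,0.014,0,0,0.5],[-0.04,0.018,0,0,0.5],[-0.04,0.018,0,0,0.5],[-0.04,0.018,0,0,0.5],[-0.04,0.018,0,0,0.5],[-0.027,0.012,0,0,0.5],[-0.015,0.007,0,0,0.5],[0,0,0,0,0.5],[0,0,0,0,0.5]],
])

```text
clock: 14.75
position: [0.5782, -0.1621, 0.1111]
ee_rot: [-2.32, -2.114, 0.002]
force: [-0.3, 1.1, -6.4]
width: 0.626
gripper_force: 40.0
```

Request:
nudge_tcp([
  [[0,0,0.02,0,0.5],[0,0,0.015,0,0.5],[0,0,0,0,0.5],[0,0,0,0,0.5]],
])

```text
clock: 15.15
position: [0.5788, -0.1622, 0.0773]
ee_rot: [-2.32, -2.116, 0.001]
force: [0.3, 0.2, -5.0]
width: 0.631
gripper_force: 40.0
```

```bash
python3 -c "
from h import *
go(.5785,-.1628,.035,-5.3)
t=shot('wrist');cv2.imwrite('pics/w4.png',t['image'])"
```

```text
t 15.15 pos [ 0.5788 -0.1622  0.0773] yang -5.25 q [-0.09  0.58  0.4   1.82 -0.3   0.81  0.37] w 0.631
shift [-0.0006 -0.0002  0.0423] turn 0.0009
```

View pics/w4.png

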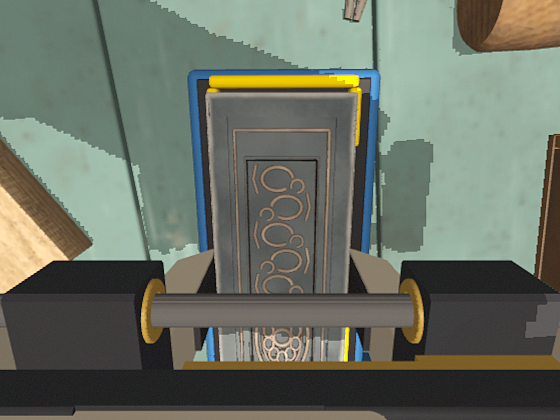

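The end rail is at columns 210–359, rows 75–88. The machine's blue edges are at 190 and 380. The die's end is at row ≈92, columns ≈206–357. I'll measure the fit.

```bash
python3 - <<'E'
from h import *
d=shot("wrist");o=arm.observe();M=R.from_rotvec(o["ee_rot"]).as_matrix();print(o["position"].round(4))
T=lambda p:(M.T@(p-o["position"])).round(4)[:2].tolist()
y=mask(d,(20,150,60),(36,255,255),(180,60,390,100))
pts=cv2.findNonZero(y).reshape(-1,2);print(pts.min(0),pts.max(0))
for c in (230,285,340):
    r=pts[pts[:,0]==c][:,1];print("rail col",c,r.min(),r.max(),"outer",T(plane(d,(c,r.min()-.5),.041)),"inner",T(plane(d,(c,r.max()+.5),.041)))
for r in(79,82):
    c=pts[pts[:,1]==r][:,0];print("rail row",r,c.min(),c.max(),T(plane(d,(c.min()-.5,r),.041)),T(plane(d,(c.max()+.5,r),.041)))
b=mask(d,(100,120,40),(125,255,255),(180,60,390,260))
for r in(110,150,200):
    c=np.where(b[r])[0];print("blue",r,c.min(),c.max(),T(plane(d,(c.min()-.5,r),.032)),T(plane(d,(c.max()+.5,r),.032)))
for r in (92,100,130,200):print("die",r,[T(plane(d,(c,r),.090)) for c in(206,357)])
g=cv2.cvtColor(d["image"],cv2.COLOR_BGR2GRAY)
print(g[86:100,285],g[130,200:225],g[130,345:365])
E
```

```text
[ 0.5796 -0.163   0.0783]
[205  74] [359  99]
rail col 230 75 87 outer [0.0906, -0.0269] inner [0.0844, -0.0272]
rail col 285 75 86 outer [0.0906, 0.0005] inner [0.0849, 0.0005]
rail col 340 74 86 outer [0.091, 0.0279] inner [0.0849, 0.0282]
rail row 79 207 357 [0.0885, -0.0388] [0.0885, 0.0368]
rail row 82 208 357 [0.087, -0.0383] [0.087, 0.0368]
blue 110 189 376 [0.0734, -0.051] [0.0734, 0.0496]
blue 150 192 373 [0.0522, -0.0509] [0.0522, 0.0494]
blue 200 196 370 [0.0238, -0.0505] [0.0238, 0.0496]
die 92 [[0.0805, -0.0296], [0.0805, 0.0274]]
die 100 [[0.0776, -0.0298], [0.0776, 0.0275]]
die 130 [[0.0664, -0.0304], [0.0664, 0.0282]]
die 200 [[0.0384, -0.032], [0.0384, 0.0297]]
[118  66  50  52  49  50 104 163 160 154 137 123 108 100] [ 44  54  55  54  52  48  39 126 159 160 154 137 113 100  95  92  94  92
  94  92  92  94  95  94  99] [ 91  90  89  89  96 103 126 148 135 134 143 183 149  69  42  49  47  48
  49  47]
```

The fit is within about 0.5 mm laterally, the end gap is 4 mm, and the yaw matches. I can lower straight down.

Request:
nudge_tcp([
  [[0,0,0.01,0,0.5],[0,0,0.01,0,0.5],[0,0,0.008,0,0.5],[0,0,0.005,0,0.5],[0,0,0.003,0,0.5],[0,0,0.002,0,0.5],[0,0,0.001,0,0.5],[0,0,0,0,0.5],[0,0,0,0,0.5]],
])

```text
clock: 16.15
position: [0.5794, -0.1632, 0.039]
ee_rot: [2.322, 2.116, 0.001]
force: [-0.3, 0.4, -4.7]
width: 0.628
gripper_force: 40.0
```

```bash
python3 -c "
from h import *
go(.5796,-.163,.035,-5.25)"
```

```text
t 16.15 pos [ 0.5794 -0.1632  0.039 ] yang -5.31 q [-0.07  0.63  0.37  1.84 -0.33  0.73  0.39] w 0.628
shift [0.0002 0.0002 0.004 ] turn -0.001
```

Request:
nudge_tcp([
  [[0,0,0.0015,0,0.5],[0,0,0.001,0,0.5],[0,0,0.001,0,0.5],[0,0,0,0,0.5]],
])

```text
clock: 16.55
position: [0.5792, -0.1632, 0.0351]
ee_rot: [-2.322, -2.116, 0.0]
force: [0.6, -0.0, -5.7]
width: 0.628
gripper_force: 40.0
```

Request:
nudge_tcp([
  [[0,0,0.0005,0,0.5],[0,0,0,0,0.5]],
])

```text
clock: 16.75
position: [0.5792, -0.1632, 0.035]
ee_rot: [-2.322, -2.116, -0.0]
force: [-1.7, 1.0, -0.7]
width: 0.627
gripper_force: 40.0
```

Request:
nudge_tcp([
  [[0,0,0.0005,0,0.62],[0,0,0,0,0.65],[0,0,0,0,0.85],[0,0,0,0,0.85],[0,0,0,0,0.85],[0,0,0,0,0.85],[0,0,0,0,0.85],[0,0,-0.02,0,0.85],[0,0,-0.03,0,0.85],[0,0,-0.03,0,0.85]],
])

```text
clock: 17.75
position: [0.5788, -0.1632, 0.1148]
ee_rot: [-2.322, -2.115, 0.001]
force: [1.1, -0.2, -0.2]
width: 0.85
gripper_force: 0.0
```

Request:
nudge_tcp([
  [[0,0,-0.03,0,0.85],[0,0,-0.03,0,0.85],[-0.03,0,-0.02,0,0.85],[-0.03,0,0,0,0.85],[-0.03,0,0,0,0.85],[-0.03,0,0,0,0.85],[-0.03,0,0,0,0.85],[-0.03,0,0,0,0.85],[0,0,0,0,0.85],[0,0,0,0,0.85]],
])

```text
clock: 18.75
position: [0.5621, -0.343, 0.194]
ee_rot: [-2.323, -2.114, 0.0]
force: [0.5, 1.0, 0.7]
width: 0.854
gripper_force: 0.0
```

```bash
python3 -c "
from h import *
go(.5544,-.2976,.2,-5.3+90)
t=shot('wrist');cv2.imwrite('pics/w5.png',t['image'])"
```

```text
t 18.75 pos [ 0.5621 -0.343   0.194 ] yang -5.41 q [ 0.16  0.54  0.47  1.55 -0.27  1.11  0.6 ] w 0.854
shift [ 0.0445 -0.012  -0.006 ] turn 1.5689
```

View pics/w5.png

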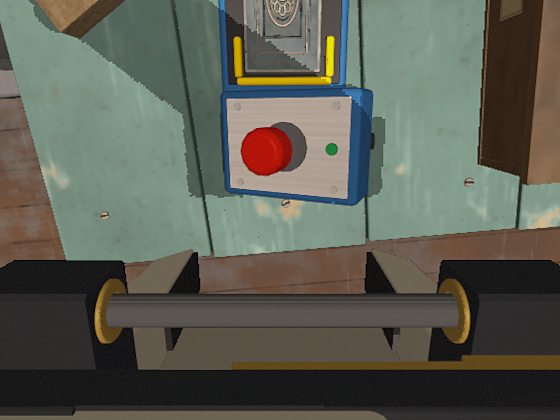

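The die is seated between the rails in the nest. The red knob's head is at ≈(266,151), spanning columns 242–291. I'll triangulate it from three views.

```bash
python3 - <<'E'
from h import *
O=[]
for n,roi in(("wrist",(220,110,310,190)),("top",(360,180,400,220)),("scene",(360,220,400,255))):
    d=shot(n);b=max(blobs(mask(d,(0,150,60),(10,255,255),roi)),key=lambda b:b[1][4]);print(n,b,plane(d,b[0],.098).round(4));O.append((d,b[0]))
    b1=mask(d,(173,150,60),(180,255,255),roi);print(b1.sum()//255)
print(tri(O),tri(O[:2]),tri(O[::2]))
go(.5535,-.2985,.2,-5.3+90)
E
```

```text
wrist ([265.6, 152.4], [241, 129, 51, 49, 1955]) [ 0.555  -0.2961  0.098 ]
1
top ([381.4, 201.6], [376, 196, 12, 12, 103]) [ 0.5548 -0.2976  0.098 ]
0
scene ([382.6, 237.8], [377, 231, 12, 15, 139]) [ 0.5535 -0.2993  0.098 ]
0
(array([ 0.55512147, -0.29758179,  0.09677662]), np.float64(0.0013785232948580679)) (array([ 0.55478269, -0.29608842,  0.10191639]), np.float64(0.0006178051083798224)) (array([ 0.55532911, -0.29737267,  0.09658495]), np.float64(0.0012118948085836254))
t 18.95 pos [ 0.5632 -0.3408  0.1942] yang -5.2 q [ 0.16  0.54  0.47  1.55 -0.27  1.11  0.6 ] w 0.851
shift [ 0.0413 -0.0135 -0.0058] turn -1.569
```

Request:
nudge_tcp([
  [[0.01,-0.01,0,0,1],[0.02,-0.002,0,0,1],[0.012,0,0,0.12,1],[0,0,0,0.15,1],[0,0,0,0.15,1],[0,0,0,0.15,1],[0,0,0,0.15,1],[0,0,0,0.15,1],[0,0,0,0.15,1],[0,0,0,0.15,1]],
], clamp_n=30)

```text
clock: 19.95
position: [0.555, -0.2982, 0.1943]
ee_rot: [-3.105, -0.475, -0.001]
force: [-0.6, -0.1, -0.7]
width: 1.001
gripper_force: 0.0
```

Request:
nudge_tcp([
  [[0,0,0,0.15,1],[0,0,0,0.15,1],[0,0,0,0.1,1],[0,0,0,0,1],[0,0,0,0,1]],
], clamp_n=30)

```text
clock: 20.45
position: [0.5548, -0.2986, 0.1941]
ee_rot: [-3.138, 0.137, 0.0]
force: [0.1, -0.0, -0.1]
width: 1.002
gripper_force: 0.0
```

```bash
python3 - <<'E'
from h import *
go(.5545,-.2975,.077,-5.3+90)
d=shot("wrist");b=blobs(mask(d,(0,150,60),(10,255,255)),200);print(b);print([plane(d,x[0],.098).round(4) for x in b])
go(.5545,-.2975,.077,-5.3+90)
cv2.imwrite("pics/w6.png",d["image"])
E
```

```text
t 20.45 pos [ 0.5548 -0.2986  0.1941] yang -95.01 q [-0.15  0.59  0.89  1.65 -0.5   1.14 -0.79] w 1.002
shift [-0.0004 -0.0011  0.1171] turn 0.005
[([280.4, 210.3], [259, 183, 44, 53, 1827])]
[array([ 0.5566, -0.2968,  0.098 ])]
t 20.5 pos [ 0.5548 -0.2989  0.1942] yang -95.04 q [-0.15  0.59  0.89  1.65 -0.5   1.14 -0.79] w 0.999
shift [-0.0004 -0.0013  0.1172] turn 0.0045
```

Request:
nudge_tcp([
  [[0,-0.0015,0.03,0,0.7],[0,0,0.03,0,0.7],[0,0,0.03,0,0.7],[0,0,0.018,0,0.7],[0,0,0.009,0,0.7],[0,0,0,0,0.7],[0,0,0,0,0.7]],
], clamp_n=40)

```text
clock: 21.2
position: [0.5551, -0.2984, 0.0781]
ee_rot: [3.138, -0.143, 0.002]
force: [0.6, -1.0, 0.1]
width: 0.701
gripper_force: 0.0
```

```bash
python3 -c "
from h import *
go(.5545,-.2975,.077,-5.3+90)"
```

```text
t 21.2 pos [ 0.5551 -0.2984  0.0781] yang -95.23 q [-0.09  0.71  0.79  1.76 -0.61  0.93 -0.7 ] w 0.701
shift [-0.0006 -0.0008  0.0011] turn 0.0012
```

Request:
nudge_tcp([
  [[0,0,0,0,0.2],[0,0,0,0,0.2],[0,0,0,0,0.2],[0,0,0,0,0.2],[0,0,0,0,0.2],[0,0,0,0,0.2]],
], clamp_n=40)

```text
clock: 21.8
position: [0.5548, -0.2976, 0.0774]
ee_rot: [-3.138, 0.144, -0.0]
force: [-0.4, 2.0, 3.9]
width: 0.341
gripper_force: 40.0
```

Request:
nudge_tcp([
  [[-0.0021,0,-0.0045,0,0.2],[-0.0021,0,-0.0045,0,0.2],[-0.0021,0,-0.0045,0,0.2],[-0.0021,0,-0.0045,0,0.2],[0,0,0,0,0.2],[0,0,0,0,0.2]],
])

```text
clock: 22.4
position: [0.5464, -0.2969, 0.0953]
ee_rot: [-3.138, 0.144, -0.0]
force: [4.4, 1.0, -6.7]
width: 0.343
gripper_force: 40.0
```

```bash
python3 - <<'E'
from h import *
go(.5545,-.2975,.077)
d=shot("scene");b=blobs(mask(d,(0,150,60),(10,255,255),(360,210,400,255)),20);print(b)
E
```

```text
t 22.4 pos [ 0.5464 -0.2969  0.0953] yang -95.25 q [-0.1   0.68  0.81  1.77 -0.59  0.95 -0.71] w 0.343
shift [ 0.0081 -0.0001  0.0183] turn None
[([380.4, 231.9], [374, 225, 13, 17, 152])]
```

Request:
nudge_tcp([
  [[0,0,0,0,0.2],[0,0,0,0,0.2],[0,0,0,0,0.2],[0.0021,0,0.0045,0,0.2],[0.0021,0,0.0045,0,0.2],[0.0021,0,0.0045,0,0.2],[0.0021,0,0.0045,0,0.2],[0,0,0,0,0.2],[0,0,0,0,0.2]],
])

```text
clock: 23.35
position: [0.5547, -0.2977, 0.0774]
ee_rot: [-3.137, 0.144, 0.0]
force: [1.9, 4.7, 3.7]
width: 0.343
gripper_force: 40.0
```

Request:
nudge_tcp([
  [[0,0,0,0,0.8],[0,0,0,0,0.8],[0,0,0,0,0.8],[0,0,0,0,0.8],[0,0,0,0,0.8],[0,0,0,0,0.8],[0,0,-0.03,0,0.8],[0,0,-0.04,0,0.8],[0,0,-0.04,0,0.8],[0,0,-0.03,0,0.8]],
])

```text
clock: 24.35
position: [0.5548, -0.2986, 0.2197]
ee_rot: [3.137, -0.145, 0.002]
force: [0.6, 0.0, 0.2]
width: 0.8
gripper_force: 0.0
```

Request:
nudge_tcp([
  [[0,0,0,0,0.8],[0,0,0,0,0.8],[0,0,0,0,0.8]],
])

```text
clock: 24.65
position: [0.5542, -0.2974, 0.2161]
ee_rot: [-3.137, 0.144, 0.002]
force: [0.1, -0.4, 0.6]
width: 0.8
gripper_force: 0.0
```

```bash
python3 - <<'E'
from h import *
go(.5545,-.2975,.077)
d=shot("scene");b=blobs(mask(d,(0,150,60),(10,255,255),(360,210,400,255)),20);print(b)
t=shot("top");im=np.hstack([cv2.resize(d["image"][200:290,270:420],(400,240)),cv2.resize(t["image"][130:225,260:410],(400,253))[:240]]);cv2.imwrite("pics/e.png",im)
E
```

```text
t 24.65 pos [ 0.5542 -0.2974  0.2161] yang -95.25 q [-0.16  0.57  0.91  1.62 -0.48  1.19 -0.81] w 0.8
shift [0.0005 0.0002 0.1391] turn None
[([382.3, 238.0], [377, 232, 12, 14, 129])]
```

View pics/e.png

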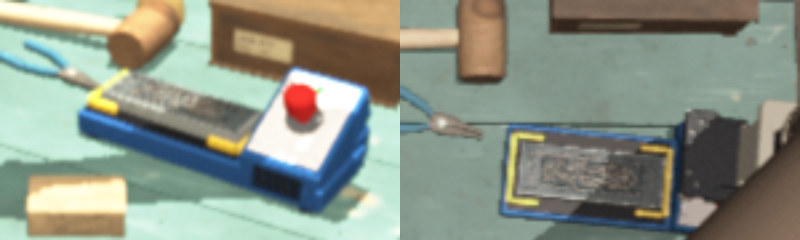

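The die lies flat in the nest, panel up. The knob is back at its rest pixel (382,238), and the robot is clear of everything.

```bash
python3 -c "
from cell import arm
print(arm.sign_off())"
```

```text
the job is handed in; nothing more can be done
None
```

The job is handed in at about 25 s: the die lies released in the nest, panel up, the knob was pulled out about 20 mm, held for over half a second and is back in, and the tools and block were left alone; sign-off gave no verdict.

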